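Set out a row of gauge plugs for a level check

TASK

Move the four steel gauge plugs, one by one, from the wooden rack to the row of aluminium rests, in reverse order of height: the longest plug on the lowest rest, the next longest on the next lowest, and so on to the shortest plug on the tallest rest, so that all four tops come out level. Stand each plug upright and flat inside the recess of its rest and leave it there; set it down without dropping it or letting it fall over. Leave the brass cap and the little steel square where they stand.

Things in the scene. Friction and masses are not known exactly. Their poses are not given: they have to be found in the camera images.
- plug_a: Loose gauge plug, shortest and thinnest of four: upright steel cylinder, diameter 22 mm, length 45 mm, 0.11 kg +-10 %, dark dot on top. Origin at the centre of its underside, z up. Starts in one of four pockets (54 mm wide, 4 mm deep, 75 mm apart in a straight row) of a wooden rack; 8 mm pins stand 18 mm above the wood at the rack's back edge, between pockets.
- plug_b: Loose gauge plug, second shortest of four: upright steel cylinder, diameter 29 mm, length 60 mm, 0.24 kg +-10 %, dark dot on top. Origin at the centre of its underside, z up. Starts in one of four pockets (54 mm wide, 4 mm deep, 75 mm apart in a straight row) of a wooden rack; 8 mm pins stand 18 mm above the wood at the rack's back edge, between pockets.
- plug_c: Loose gauge plug, second longest of four: upright steel cylinder, diameter 36 mm, length 75 mm, 0.42 kg +-10 %, dark dot on top. Origin at the centre of its underside, z up. Starts in one of four pockets (54 mm wide, 4 mm deep, 75 mm apart in a straight row) of a wooden rack; 8 mm pins stand 18 mm above the wood at the rack's back edge, between pockets.
- plug_d: Loose gauge plug, longest and thickest of four: upright steel cylinder, diameter 43 mm, length 90 mm, 0.65 kg +-10 %, dark dot on top. Origin at the centre of its underside, z up. Starts in one of four pockets (54 mm wide, 4 mm deep, 75 mm apart in a straight row) of a wooden rack; 8 mm pins stand 18 mm above the wood at the rack's back edge, between pockets.
- rest_a: Fixed rest, tallest and narrowest of four, for plug_a: round aluminium pedestal, outer diameter 44 mm, 69 mm tall, with a flat recess in its top 38 mm wide, 4 mm deep. Origin at the centre of its underside, z up; recess floor 65 mm above the origin. The rests stand in a straight row, 75 mm apart in any order, on a dark steel plate; x square to the row, y along it.
- rest_b: Fixed rest, second tallest of four, for plug_b: round aluminium pedestal, outer diameter 51 mm, 54 mm tall, with a flat recess in its top 45 mm wide, 4 mm deep. Origin at the centre of its underside, z up; recess floor 50 mm above the origin. The rests stand in a straight row, 75 mm apart in any order, on a dark steel plate; x square to the row, y along it.
- rest_c: Fixed rest, second lowest of four, for plug_c: round aluminium pedestal, outer diameter 58 mm, 39 mm tall, with a flat recess in its top 52 mm wide, 4 mm deep. Origin at the centre of its underside, z up; recess floor 35 mm above the origin. The rests stand in a straight row, 75 mm apart in any order, on a dark steel plate; x square to the row, y along it.
- rest_d: Fixed rest, lowest and widest of four, for plug_d: round aluminium pedestal, outer diameter 65 mm, 24 mm tall, with a flat recess in its top 59 mm wide, 4 mm deep. Origin at the centre of its underside, z up; recess floor 20 mm above the origin. The rests stand in a straight row, 75 mm apart in any order, on a dark steel plate; x square to the row, y along it.
- cap: Bystander: small loose brass cap, 26 mm wide at its foot, 20 mm tall, standing on the wooden rack near its +y end; origin at the centre of its underside.
- square: Bystander: small loose steel square, foot 50 by 14 by 14 mm along its x axis with an upright blade to 58 mm height at the foot's +x end, standing on the steel plate near its -y end; origin at the centre of the foot's underside.
Not all that is in view belongs to the job. What is shaped like the plug_d but purple is not meant. Leave any turquoise look-alike of the plug_c alone.

How it is judged:
At the end, for the whole second after the job is handed in: Each plug stands on its own rest (a on a, b on b, c on c, d on d): its axis within 11 mm of the rest's axis, its underside on the recess floor (3 mm below to 2.5 mm above), upright within 0.06 rad, at rest (under 0.02 m/s) and released (horizontal distance between plug_a and rest_a below 0.011 m and z of plug_a in the frame of rest_a between 0.062 and 0.0675 m and angle between each of plug_a, plug_b, plug_c, plug_d's own z axis and vertical below 0.06 rad and linear speed of each of plug_a, plug_b, plug_c, plug_d below 0.02 m/s and contact force between each of plug_a, plug_b, plug_c, plug_d and the fingers below 0.1 N and horizontal distance between plug_b and rest_b below 0.011 m and z of plug_b in the frame of rest_b between 0.047 and 0.0525 m and horizontal distance between plug_c and rest_c below 0.011 m and z of plug_c in the frame of rest_c between 0.032 and 0.0375 m and horizontal distance between plug_d and rest_d below 0.011 m and z of plug_d in the frame of rest_d between 0.017 and 0.0225 m); the robot touches nothing.
It fails at once if a plug falls over (tilts more than 40 degrees) (angle between any of plug_a, plug_b, plug_c, plug_d's own z axis and vertical above 0.7 rad).
It fails at once if a plug is dropped: falls freely from more than about 15 mm ((contact force between plug_a and anything else below 0.05 N and linear speed of plug_a above 0.55 m/s) or (contact force between plug_b and anything else below 0.05 N and linear speed of plug_b above 0.55 m/s) or (contact force between plug_c and anything else below 0.05 N and linear speed of plug_c above 0.55 m/s) or (contact force between plug_d and anything else below 0.05 N and linear speed of plug_d above 0.55 m/s)).
It fails at once if the cap is shifted by more than 30 mm (distance of cap from where it was at the start of the episode above 0.03 m).
It fails at once if the square is shifted by more than 30 mm (distance of square from where it was at the start of the episode above 0.03 m).
It also fails if it takes over 106 s, if anything falls off the work surface, if the arm or the gripper's body presses on something with over 40 N, if the wrist force passes 120 N, or if a joint passes its speed limit or range.

ROBOT

A 6-joint arm with a two-finger parallel gripper is mounted at the origin on the work surface. World frame = base frame: x ahead of the robot, y to its left, z up, the work surface at z = 0. Lengths are in m, angles in rad, forces in N, time in s.
With the tool pointing down it reaches from about 0.35 to 0.975 m from the base axis. Payload 4.9 kg.
Tool frame: the origin (TCP) lies at the very end of the fingers, on their centre line; the grasp point (between the pads) lies 19 mm behind it; z points along the fingers, y is the direction in which the jaws open and shut (so a half turn about z gives the same grasp; the last joint's range is limited). The gripper opens to 85 mm and grips with 20 to 120 N. Pads are 22 mm wide; open, the fingers measure 114 mm over their backs; the gripper's body (76 mm by 85 mm) begins 54 mm behind the grasp point. The pads swing forward as they close: fully open they stand 13 mm farther back than shut.
Start: joints at [-1.313, 0.053, 1.613, -0, 1.476, -0.119], TCP at [0.23, -0.581, 0.231] pointing down, gripper open.
Joint ranges: [-3.01, 3.01], [-1.01, 2.22], [0.06, 2.58], [-1.02, 4.17], [0.09, 2.62], [-3.14, 3.14]. Speed limits (rad/s): [2.57, 2.57, 3.14, 3.14, 3.14, 3.14].

INTERFACE

Orientations are given as a rotation vector (axis times angle).
In Python, from station import ctrl gives the robot as it stands.
- The arm moves only by the tool step_arm, never from a script. Its argument "moves" is a list of rows, each a list of 5 numbers: the opening, from 0 (shut) to 1 (fully open), then the shift along the world's x, y, z in m, then the turn about the world's z in degrees. A call has 1 to 20 rows; each row shifts and turns the pose as measured when the row begins; what a row does not reach is not made up. A row lasts 1/8 s, in which the tool goes at most 62.5 mm and 10.7 degrees, less where a joint would pass 70% of its speed; a pose out of reach is approached as far as the arm can. A call is refused whole if a number of a shift passes 0.0625 or a number of a turn 10.7, either way. A call with a gripper value outside its range is refused whole. The fingers move at their own pace and stop on an object; "newtons" is the grip in N (left out, the last holds). Time passes only in rows, so rows that do not move let the fingers close. It gives the time, the measured TCP pose, the force and the opening at its end, in the units of the state.
- ctrl.get_obs(): the state, without advancing time (a new reading comes with each control period).
- ctrl.get_image(name): name is "side" or "top" or "wrist"; returns a dict with "color" (480x640x3 uint8, red, green, blue), "camera_matrix" (3x3 intrinsics, pixels), "k1" (the pictures are not rectified: a ray, as slopes to the right and down, at radius r is drawn at 1 + k1 r^2 times it, then the intrinsics apply), "R" (3x3) and "t" (3): a world point X has camera coordinates R X + t; the wrist camera has in their place "T_tool_cam" (4x4, takes a point from camera to tool coordinates, whose origin is the TCP and whose axes are the flange's). Camera axes: x right, y down, z forward; pixel columns grow to the right and rows downward; lengths in m; the calibration is good to about 2 mm. A picture is of the moment at which its call begins: read the wrist's pose just before it. There is no depth.
- ctrl.finish_job(): hands the job in, once; it reports no verdict.
Trained networks look in a picture, given as the dict that the camera call returned (one of the last four; its "shot" number tells which), for a name from the list of things; names that differ only in an ending like _2 or _b are one class to them, and where a whole thing is asked for, a point or a joint stands for the part that bears it (a point fixed in the world has none). Each returns a list of dicts, best first, with "p" (0 to 1); they miss things now and then, are a little off and sometimes report something else, mostly with a low value. They report only what shows in the picture. A call takes as long as a camera call. They do not tell look-alikes from the thing itself.
- ctrl.spot_in(picture, query): "bbox" ([left, top, right, bottom] in pixels, round what is visible of it).
The state is a dict: "t": time; "q": joint angles; "dq": joint speeds; "effort": joint torques, N m; "tool_pos": TCP position; "tool_rot": TCP orientation; "contact_force": force on the tool from outside, world axes, zero at the start; "wrist_torque": the same for the moment, N m; "opening": finger opening in m.
Only numpy, scipy, OpenCV 4.12 (cv2) and the standard library are available. Lean on these libraries where they do the work, as an engineer would, in place of code of your own. Each camera call takes 0.05 s, during which the arm holds its last target.

## Working session

There is one attempt and no reset: what is moved stays moved. The work goes in short steps, Python scripts to look and compute and a tool call to move; the robot and the scene stay as the last step left them, time stands still between calls to the robot, and variables do not carry over. Pictures are saved under pics/ and viewed, and the job is handed in when it is done.

Besides the shell and the picture viewer there is one more tool, called after ">>>" as name(argument=value, ...) on one line, values as JSON. step_arm: Moves the arm, as the interface text tells. Its arguments: {"type":"object","properties":{"moves":{"type":"array","items":{"type":"array","items":{"type":"number"}}},"newtons":{"type":"number"}},"required":["moves"]}

```bash
mkdir -p pics; ls
cat > h.py <<'E'
import numpy as np, cv2
from station import ctrl
def snap(n,fn):
    d=ctrl.get_image(n); cv2.imwrite('pics/'+fn,d["color"][:,:,::-1]); return d
E
python3 - <<'E'
from h import *
for n in ("side","top","wrist"):
    o=ctrl.get_obs(); d=snap(n,n+"0.png")
    print(n,{k:(np.round(v,4).tolist() if k!='color' else 0) for k,v in d.items()})
print(o)
E
```

```text
pics
side {'color': 0, 'camera_matrix': [[473.0469, 0.0, 314.9945], [0.0, 473.0469, 233.7385], [0.0, 0.0, 1.0]], 'k1': -0.0248, 'R': [[0.9886, -0.1502, 0.0106], [-0.0978, -0.6944, -0.7129], [0.1144, 0.7037, -0.7012]], 't': [-0.6154, 0.1081, 0.7482], 'shot': 1}
top {'color': 0, 'camera_matrix': [[624.0663, 0.0, 315.5612], [0.0, 624.0663, 227.1883], [0.0, 0.0, 1.0]], 'k1': -0.0084, 'R': [[-0.0159, -0.9997, -0.0165], [-0.9944, 0.0175, -0.1042], [0.1045, 0.0148, -0.9944]], 't': [0.0353, 0.6177, 0.8677], 'shot': 2}
wrist {'color': 0, 'camera_matrix': [[421.3011, 0.0, 323.5216], [0.0, 421.3011, 239.2622], [0.0, 0.0, 1.0]], 'k1': -0.0562, 'T_tool_cam': [[0.0007, -0.963, -0.2694, 0.0681], [1.0, 0.0009, -0.0008, 0.0005], [0.001, -0.2694, 0.963, -0.1435], [0.0, 0.0, 0.0, 1.0]], 'shot': 3}
{'t': 0.1, 'q': array([-1.31300388e+00,  5.33116978e-02,  1.61416347e+00,  3.35251064e-05,
        1.47597399e+00, -1.18957668e-01]), 'dq': array([-0.00115716, -0.00154835, -0.00331349, -0.00286116, -0.00094769,
        0.00108824]), 'effort': array([-9.15041292e-04, -3.94902027e+01, -3.71363461e+01, -1.11419702e-04,
        3.91552399e-03, -8.41765143e-06]), 'tool_pos': array([ 0.2298282 , -0.58060883,  0.23016896]), 'tool_rot': array([-3.08419671e+00, -5.87951703e-01,  1.49890432e-04]), 'contact_force': array([-0.18960954,  0.90693089,  0.14551584]), 'wrist_torque': array([-0.03126771,  0.02229143,  0.00844383]), 'opening': 0.08517588460445936}
```

View pics/side0.png

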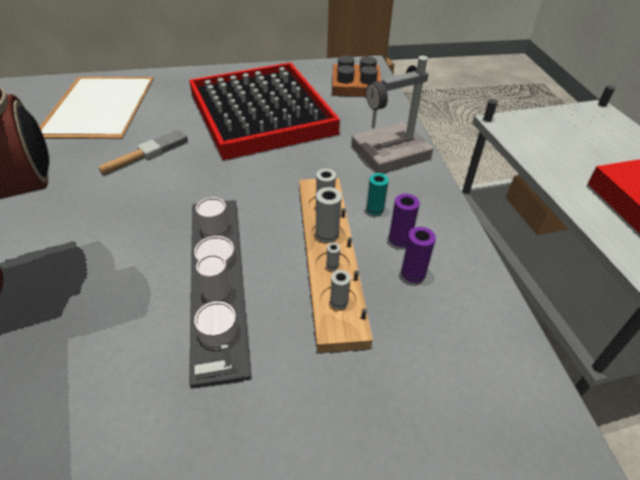

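View pics/top0.png

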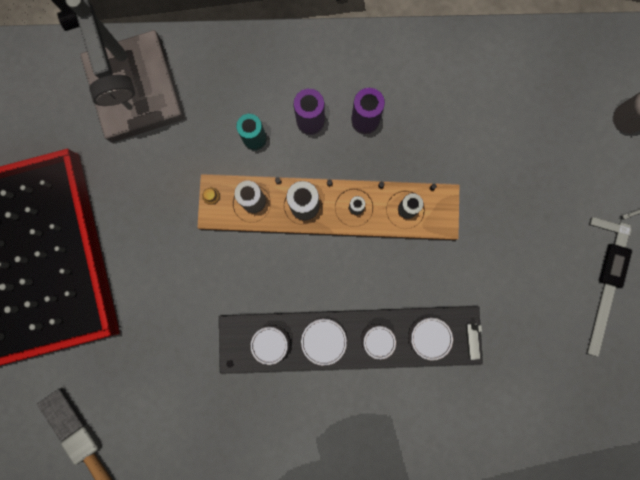

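View pics/wrist0.png

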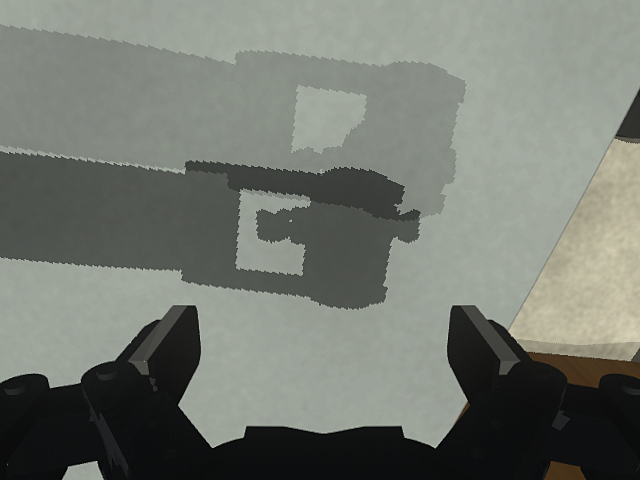

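Run:
```python
from h import *
im=cv2.imread('pics/top0.png')
cv2.imwrite('pics/t_rest.png',cv2.resize(im[300:380,210:490],None,fx=2.8,fy=2.8,interpolation=cv2.INTER_CUBIC))
cv2.imwrite('pics/t_rack.png',cv2.resize(im[80:245,190:470],None,fx=2.8,fy=2.8,interpolation=cv2.INTER_CUBIC))
im=cv2.imread('pics/side0.png')
cv2.imwrite('pics/s_all.png',cv2.resize(im[160:390,180:450],None,fx=2.6,fy=2.6,interpolation=cv2.INTER_CUBIC))
```

```text
(no output)
```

View pics/t_rest.png

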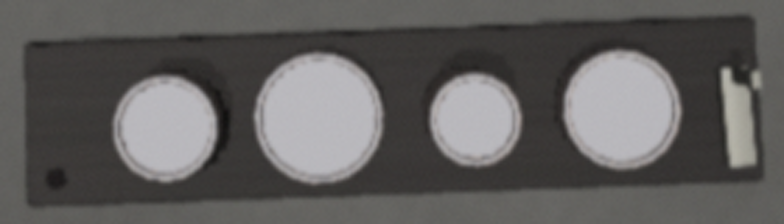

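View pics/t_rack.png

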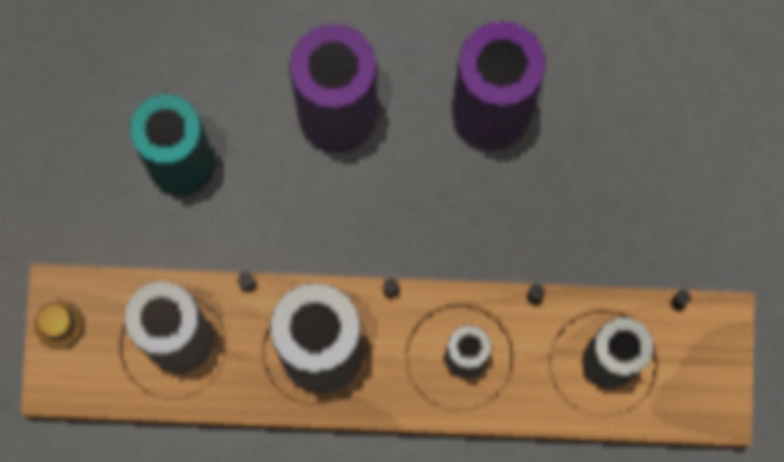

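View pics/s_all.png

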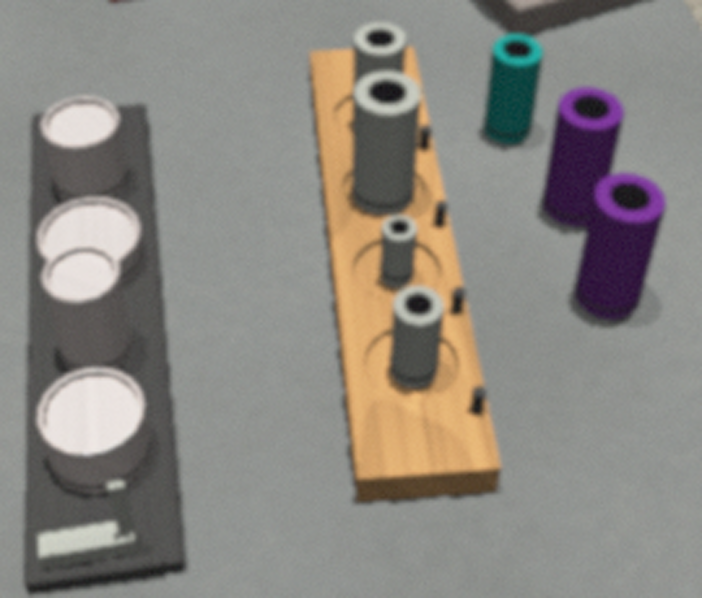

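```bash
cat >> h.py <<'E'
from scipy.optimize import least_squares
def proj(d,X):
    c=d["R"]@X+d["t"]; s=c[:2]/c[2]; s=s*(1+d["k1"]*(s@s)); K=d["camera_matrix"]; return np.array([K[0,0]*s[0]+K[0,2],K[1,1]*s[1]+K[1,2]])
def tri(dt,ds,ut,us):
    r=least_squares(lambda X:np.r_[proj(dt,X)-ut,proj(ds,X)-us],[0.5,0,0.1]); return r.x,r.fun
def atz(d,u,z):
    return np.r_[least_squares(lambda p:proj(d,np.r_[p,z])-u,[0.5,0]).x,z]
E
python3 - <<'E'
from h import *
dt=ctrl.get_image("top");ds=ctrl.get_image("side")
def f(p,s,o): return (np.array(p)+.5)/s-.5+np.array(o)
P=dict(c=((161,320),(379,40)),d=((315,327),(386,93)),a=((469,349),(399,228)),b=((624,346),(417,304)))
L=dict(a=45,b=60,c=75,d=90)
for k,(t,s) in P.items():
    X,r=tri(dt,ds,f(t,2.8,(190,80)),f(s,2.6,(180,160))); print('plug',k,X.round(4),r.round(1),'floor mm',X[2]*1e3-L[k])
Q=dict(b=((166,128),(81,122)),d=((319,118),(89,232)),a=((475,119),(81,275)),c=((622,109),(91,411)))
H=dict(a=69,b=54,c=39,d=24)
for k,(t,s) in Q.items():
    X,r=tri(dt,ds,f(t,2.8,(210,300)),f(s,2.6,(180,160))); print('rest',k,X.round(4),r.round(1),'plate mm',X[2]*1e3-H[k])
for n,d in(("top",dt),("side",ds)):
  for k in ("cap","square","plug_a","rest_a"):
    print(n,k,[(np.round(x["bbox"]).tolist(),round(x["p"],2)) for x in ctrl.spot_in(d,k)])
E
```

```text
plug c [0.6583 0.1158 0.0945] [-0.   0.2  0.2 -0. ] floor mm 19.523770430629583
plug d [0.6505 0.0409 0.1106] [-0.   0.6  0.7 -0.1] floor mm 20.640320652262346
plug a [ 0.6458 -0.034   0.0657] [ 0.  -0.  -0.1  0. ] floor mm 20.736109658770303
plug b [ 0.6428 -0.1087  0.082 ] [-0.   0.5  0.5 -0.1] floor mm 21.968092814171385
rest b [0.4537 0.0905 0.0671] [ 0.   0.1  0.1 -0. ] plate mm 13.06907796387415
rest d [0.4551 0.0161 0.0382] [ 0.   0.2  0.2 -0. ] plate mm 14.16628893414488
rest a [ 0.4565 -0.0587  0.08  ] [ 0.   0.3  0.4 -0. ] plate mm 10.993867625916337
rest c [ 0.4581 -0.1336  0.0516] [ 0.   0.3  0.3 -0. ] plate mm 12.649709532845478
top cap [([300.0, 318.0, 344.0, 364.0], 0.53), ([203.0, 189.0, 220.0, 204.0], 0.48)]
top square [([466.0, 326.0, 478.0, 358.0], 0.74)]
top plug_a [([235.0, 114.0, 264.0, 153.0], 0.84), ([398.0, 195.0, 424.0, 218.0], 0.83), ([292.0, 88.0, 329.0, 134.0], 0.82), ([352.0, 86.0, 385.0, 135.0], 0.82), ([232.0, 182.0, 268.0, 214.0], 0.78), ([285.0, 185.0, 317.0, 222.0], 0.55), ([350.0, 196.0, 365.0, 216.0], 0.48)]
top rest_a [([300.0, 318.0, 344.0, 365.0], 0.94), ([408.0, 315.0, 458.0, 362.0], 0.76), ([362.0, 323.0, 393.0, 359.0], 0.66), ([251.0, 326.0, 290.0, 367.0], 0.57)]
side cap []
side square [([196.0, 348.0, 233.0, 378.0], 0.65)]
side plug_a [([365.0, 175.0, 388.0, 217.0], 0.94), ([316.0, 184.0, 337.0, 241.0], 0.87), ([404.0, 229.0, 436.0, 285.0], 0.66), ([329.0, 272.0, 351.0, 309.0], 0.62), ([314.0, 168.0, 335.0, 194.0], 0.62), ([385.0, 192.0, 423.0, 248.0], 0.58), ([326.0, 240.0, 342.0, 268.0], 0.56)]
side rest_a [([196.0, 199.0, 231.0, 236.0], 0.88), ([194.0, 233.0, 235.0, 267.0], 0.8), ([199.0, 258.0, 231.0, 304.0], 0.62), ([197.0, 302.0, 237.0, 351.0], 0.59)]
```

>>> step_arm(moves=[[1,0.03,0.044,0,5],[1,0.03,0.044,0,5],[1,0.03,0.044,0,5],[1,0.03,0.044,0,5],[1,0.03,0.044,0,5],[1,0.03,0.044,0,5],[1,0.03,0.044,0,5],[1,0.03,0.044,0,5],[1,0.03,0.044,0,5],[1,0.03,0.044,0,5],[1,0.03,0.044,0,5],[1,0.03,0.044,0,5],[1,0.03,0.044,0,5],[1,0.03,0.044,0,3.4],[1,0,0,0,0]])

```text
t: 2.52
tool_pos: [0.6604, 0.0559, 0.234]
tool_rot: [2.175, 2.257, 0.01]
contact_force: [-0.5, -0.6, 0.6]
opening: 0.0853
```

>>> step_arm(moves=[[1,-0.01,-0.015,-0.004,-2.1],[1,0,0,0,0]], newtons=60)

```text
t: 2.78
tool_pos: [0.6491, 0.039, 0.2294]
tool_rot: [2.219, 2.213, 0.008]
contact_force: [-1.0, -1.1, 0.1]
opening: 0.0853
```

Run:
```python
from h import *
o=ctrl.get_obs(); print(o['tool_pos'],o['tool_rot'],o['q']); snap("wrist","w1.png")
```

```text
[0.64906913 0.03902471 0.22939528] [2.21924308 2.21328702 0.00751944] [-5.37357535e-02  1.06998671e-01  1.55872241e+00 -1.33159794e-03
  1.46722958e+00 -5.09163853e-02]
```

View pics/w1.png

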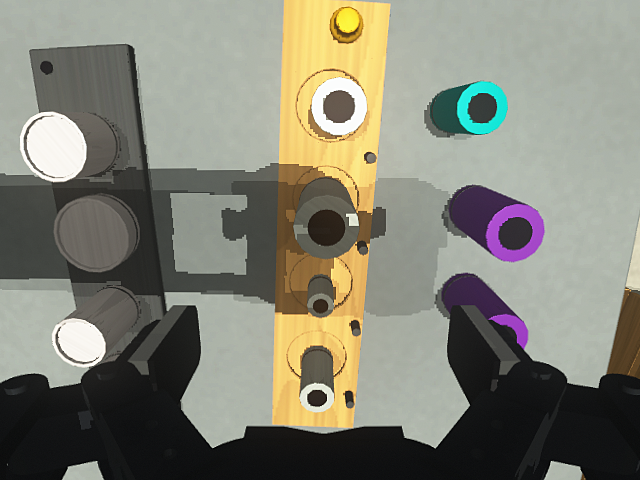

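```bash
cat >> h.py <<'E'
from scipy.spatial.transform import Rotation as Ro
def wcam(d,o):
    T=np.eye(4);T[:3,:3]=Ro.from_rotvec(o['tool_rot']).as_matrix();T[:3,3]=o['tool_pos']
    M=np.linalg.inv(T@np.array(d["T_tool_cam"])); return dict(R=M[:3,:3],t=M[:3,3],k1=d["k1"],camera_matrix=d["camera_matrix"])
E
python3 - <<'E'
from h import *
o=ctrl.get_obs(); d=wcam(ctrl.get_image("wrist"),o)
for k,u,z in (('c',(339,106),.0957),('d',(326,226.5),.1107),('a',(320,304.5),.0657),('b',(317,397),.0807),('rest_b',(54,146),.0667),('rest_d',(96,232),.0367),('rest_a',(79,336),.0817)):
    print(k,atz(d,np.array(u),z).round(4))
E
```

```text
c [0.6607 0.1168 0.0957]
d [0.6522 0.0421 0.1107]
a [ 0.6481 -0.0327  0.0657]
b [ 0.6453 -0.1079  0.0807]
rest_b [0.4555 0.0924 0.0667]
rest_d [0.4612 0.02   0.0367]
rest_a [ 0.4594 -0.0523  0.0817]
```

>>> step_arm(moves=[[1,0.0025,0.0025,-0.04,0],[1,0,0,-0.04,0],[1,0,0,-0.04,0],[1,0,0,-0.03,0],[1,0,0,-0.015,0],[1,0,0,0,0]])

```text
t: 3.62
tool_pos: [0.6526, 0.0373, 0.0656]
tool_rot: [2.222, 2.201, 0.019]
contact_force: [-0.4, 0.1, -0.3]
opening: 0.0855
```

>>> step_arm(moves=[[1,0,0.004,-0.003,0.5],[1,0,0,0,0]])

```text
t: 3.88
tool_pos: [0.6546, 0.0412, 0.0656]
tool_rot: [2.21, 2.208, 0.025]
contact_force: [-1.0, -0.3, -0.0]
opening: 0.0854
```

>>> step_arm(moves=[[1,-0.003,0,-0.003,0],[0,0,0,0,0],[0,0,0,0,0],[0,0,0,0,0],[0,0,0,0,0],[0,0,0,0,0]])

```text
t: 4.62
tool_pos: [0.6526, 0.0414, 0.0652]
tool_rot: [2.207, 2.207, 0.028]
contact_force: [0.3, 0.0, 1.1]
opening: 0.0419
```

Run:
```python
from h import *
o=ctrl.get_obs(); print(o); snap("wrist","w2.png"); snap("side","s2.png")
```

```text
{'t': 4.625, 'q': array([-5.02809813e-02,  2.51829532e-01,  1.68255734e+00, -3.55298212e-04,
        1.18044957e+00, -4.98812542e-02]), 'dq': array([-6.76229136e-04,  3.84271961e-04,  5.72334632e-05,  1.06092343e-03,
        2.03563870e-03, -1.59619769e-03]), 'effort': array([-5.03523694e-02, -4.38311183e+01, -3.31420040e+01, -2.95905476e-03,
       -3.47812241e-01,  5.59752266e-05]), 'tool_pos': array([0.65262408, 0.04135968, 0.06520675]), 'tool_rot': array([2.20746419, 2.20687062, 0.02763181]), 'contact_force': array([0.29682318, 0.02843766, 1.14945795]), 'wrist_torque': array([0.04000849, 0.25775971, 0.03630542]), 'opening': 0.0418871005186171}
```

View pics/w2.png

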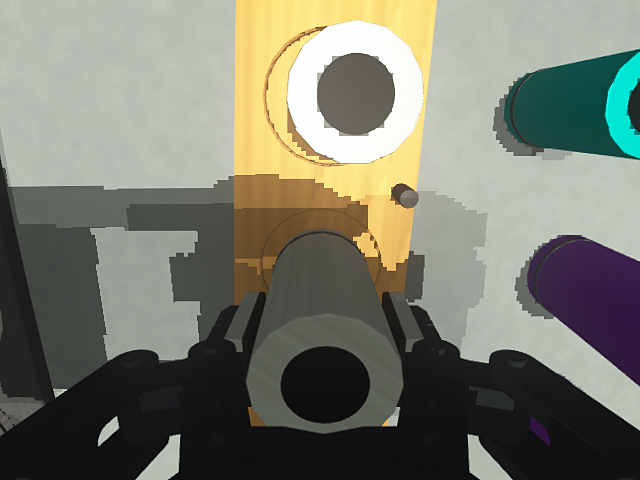

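>>> step_arm(moves=[[0,0,0,0.015,0],[0,0,0,0.025,0],[0,0,0,0.025,0],[0,0,0,0.025,0],[0,0,0,0,0]], newtons=80)

```text
t: 5.35
tool_pos: [0.6474, 0.0416, 0.1517]
tool_rot: [2.214, 2.213, 0.015]
contact_force: [-1.0, -0.1, -5.7]
opening: 0.0416
```

```bash
cat >> h.py <<'E'
def st():
    o=ctrl.get_obs(); R=Ro.from_rotvec(o['tool_rot']).as_matrix()
    print('t',round(o['t'],2),'pos',o['tool_pos'].round(4),'zaxis',R[:,2].round(4),'yaw',round(np.degrees(np.arctan2(R[1,0],R[0,0])),2),'F',o['contact_force'].round(1),'open',round(o['opening'],4)); return o
E
python3 -c "
from h import *
st()"
```

```text
t 5.35 pos [0.6474 0.0416 0.1517] zaxis [ 0.0148 -0.001  -0.9999] yaw 89.98 F [-1.  -0.1 -5.7] open 0.0416
```

>>> step_arm(moves=[[0,-0.02,-0.0025,0,0],[0,-0.034,-0.0045,0,0],[0,-0.034,-0.0045,0,0],[0,-0.034,-0.0045,0,0],[0,-0.034,-0.0045,0,0],[0,-0.02,-0.003,0,0],[0,-0.008,-0.001,0,0],[0,0,0,0,0]])

```text
t: 6.35
tool_pos: [0.4494, 0.0173, 0.1363]
tool_rot: [-2.218, -2.217, 0.006]
contact_force: [0.3, 0.1, -6.1]
opening: 0.0416
```

```bash
python3 -c "
from h import *
st(); snap('top','t3.png'); snap('wrist','w3.png')"
```

```text
t 6.35 pos [0.4494 0.0173 0.1363] zaxis [-6.3e-03  9.0e-04 -1.0e+00] yaw 89.98 F [ 0.3  0.1 -6.1] open 0.0416
```

View pics/w3.png

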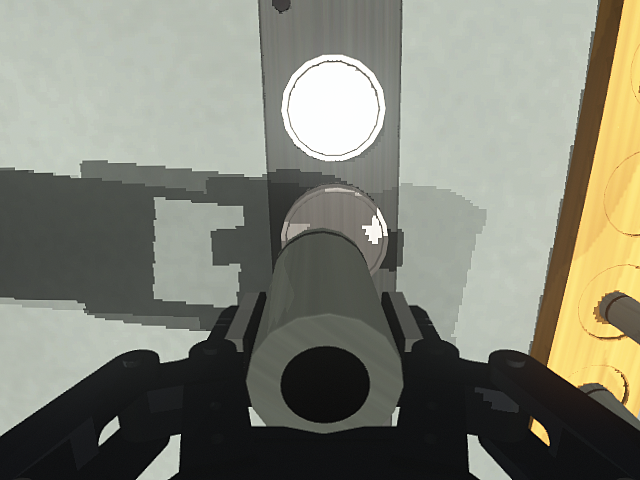

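```bash
python3 -c "
from h import *
o=st(); d=wcam(ctrl.get_image('wrist'),o)
print(atz(d,np.array([333.5,107.5]),.0667))
print(atz(d,np.array([282,232]),.0367),atz(d,np.array([388,232]),.0367),atz(d,np.array([335,184]),.0367))"
```

```text
t 6.45 pos [0.4502 0.0173 0.1368] zaxis [-5.8e-03  9.0e-04 -1.0e+00] yaw 89.98 F [ 0.2 -0.6 -6.1] open 0.0418
[0.45463059 0.09208643 0.0667    ]
[0.42479353 0.02164247 0.0367    ] [0.48815706 0.02176768 0.0367    ] [0.45626668 0.05044095 0.0367    ]
```

>>> step_arm(moves=[[0,0.003,0,-0.012,0],[0,0.003,0,-0.015,0],[0,0,0,-0.012,0],[0,0,0,-0.008,0],[0,0,0,0,0]])

```text
t: 7.12
tool_pos: [0.4573, 0.0175, 0.0857]
tool_rot: [-2.217, -2.217, 0.007]
contact_force: [1.1, 0.2, -5.6]
opening: 0.0418
```

```bash
python3 -c "
from h import *
st()"
```

```text
t 7.12 pos [0.4573 0.0175 0.0857] zaxis [-0.0074  0.0012 -1.    ] yaw 90.01 F [ 1.1  0.2 -5.6] open 0.0418
```

>>> step_arm(moves=[[0,0,0,-0.003,0],[0,0,0,-0.002,0],[0,0,0,0,0]])

```text
t: 7.5
tool_pos: [0.4581, 0.0174, 0.0814]
tool_rot: [-2.218, -2.219, 0.005]
contact_force: [-0.7, -0.1, -6.9]
opening: 0.0414
```

>>> step_arm(moves=[[0,-0.001,0,-0.002,0],[0,0,0,-0.001,0],[0,0,0,0,0]])

```text
t: 7.88
tool_pos: [0.4575, 0.0173, 0.0788]
tool_rot: [-2.219, -2.219, 0.004]
contact_force: [-0.6, -0.6, -6.5]
opening: 0.0415
```

>>> step_arm(moves=[[0,-0.001,0,-0.002,0],[0,0,0,0,0]])

```text
t: 8.12
tool_pos: [0.4572, 0.0173, 0.0777]
tool_rot: [-2.22, -2.22, 0.002]
contact_force: [-0.2, 0.3, -6.4]
opening: 0.0418
```

>>> step_arm(moves=[[0,0,0,-0.0015,0],[0,0,0,-0.001,0],[0,0,0,0,0]])

```text
t: 8.5
tool_pos: [0.4575, 0.0172, 0.0777]
tool_rot: [-2.219, -2.22, 0.003]
contact_force: [-1.3, -0.1, -4.2]
opening: 0.0415
```

>>> step_arm(moves=[[0,0,0,-0.002,0],[0,0,0,-0.002,0]])

```text
t: 8.75
tool_pos: [0.4578, 0.0172, 0.0776]
tool_rot: [-2.217, -2.219, 0.006]
contact_force: [-9.9, 0.6, 13.2]
opening: 0.0414
```

```bash
python3 -c "
from h import *
st(); d=snap('side','s4.png'); cv2.imwrite('pics/s4c.png',cv2.resize(d['color'][150:350,150:350,::-1],None,fx=3,fy=3))"
```

```text
t 8.75 pos [0.4578 0.0172 0.0776] zaxis [-6.2e-03  3.0e-04 -1.0e+00] yaw 90.05 F [-9.9  0.6 13.2] open 0.0414
```

View pics/s4c.png

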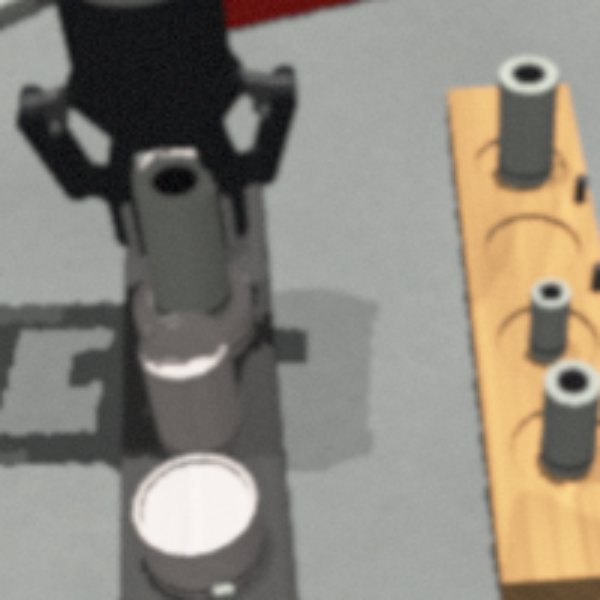

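>>> step_arm(moves=[[0,0,0,0.001,0],[0.6,0,0,0,0],[0.75,0,0,0,0],[0.9,0,0,0,0],[1,0,0,0,0],[1,0,0,0.03,0],[1,0,0,0.04,0],[1,0,0,0.04,0],[1,0,0,0.03,0],[1,0,0,0,0]])

```text
t: 10.05
tool_pos: [0.4591, 0.0169, 0.2231]
tool_rot: [2.221, 2.222, -0.0]
contact_force: [-0.8, -0.6, -0.0]
opening: 0.085
```

```bash
python3 -c "
from h import *
o=st(); d=snap('side','s5.png'); cv2.imwrite('pics/s5c.png',cv2.resize(d['color'][150:350,150:350,::-1],None,fx=3,fy=3)); snap('wrist','w5.png'); o=st()"
```

```text
t 10.05 pos [0.4591 0.0169 0.2231] zaxis [-1.e-04 -2.e-04 -1.e+00] yaw 90.02 F [-0.8 -0.6 -0. ] open 0.085
t 10.15 pos [0.4574 0.0171 0.2196] zaxis [-6.2e-03  6.0e-04 -1.0e+00] yaw 90.03 F [ 0.1  0.9 -0.9] open 0.0854
```

View pics/s5c.png

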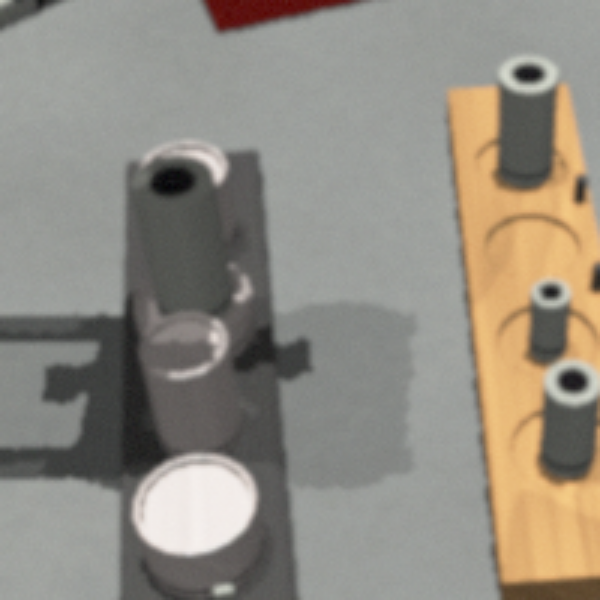

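View pics/w5.png

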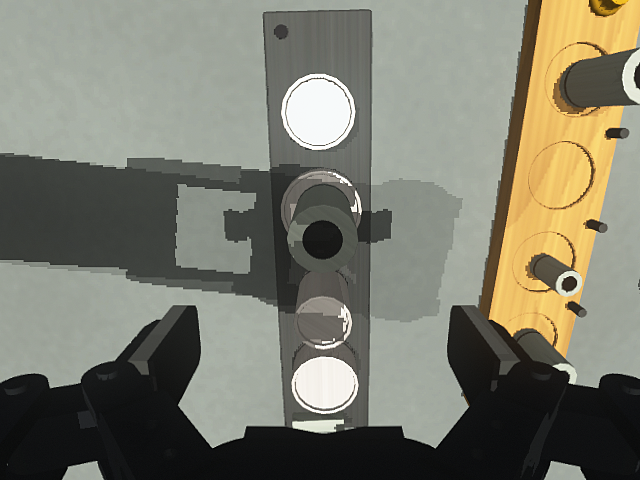

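```bash
python3 -c "
from h import *
o=st(); d=wcam(ctrl.get_image('wrist'),o)
for n,u,z in (('plug d',(322.5,237.5),.1227),('rest b',(318,111),.0667),('rest a',(325,322),.0817),('rest c',(325,384.5),.0517),('dtop',(321,169),.0367),('dl',(283,204),.0367),('dr',(361,204),.0367)): print(n,atz(d,np.array(u),z).round(4))"
```

```text
t 10.15 pos [0.4574 0.0171 0.2196] zaxis [-6.2e-03  6.0e-04 -1.0e+00] yaw 90.03 F [ 0.1  0.9 -0.9] open 0.0854
plug d [0.4562 0.019  0.1227]
rest b [0.4526 0.0924 0.0667]
rest a [ 0.4577 -0.0566  0.0817]
rest c [ 0.4578 -0.1308  0.0517]
dtop [0.4543 0.0501 0.0367]
dl [0.4244 0.0227 0.0367]
dr [0.4857 0.0228 0.0367]
```

>>> step_arm(moves=[[1,0.025,0.012,0,0],[1,0.036,0.018,0,0],[1,0.036,0.018,0,0],[1,0.036,0.018,0,0],[1,0.036,0.018,0,0],[1,0.016,0.008,0,0],[1,0,0,0,0],[1,0,0,0,0]])

```text
t: 11.2
tool_pos: [0.6387, 0.1117, 0.1983]
tool_rot: [-2.204, -2.202, 0.041]
contact_force: [0.2, -0.0, 0.9]
opening: 0.0852
```

```bash
python3 -c "
from h import *
st()"
```

```text
t 11.2 pos [0.6387 0.1117 0.1983] zaxis [-3.710e-02 -5.000e-04 -9.993e-01] yaw 89.96 F [ 0.2 -0.   0.9] open 0.0852
```

>>> step_arm(moves=[[1,0.01,0.0025,-0.02,0],[1,0.008,0.0025,-0.035,0],[1,0,0,-0.035,0],[1,0,0,-0.025,0],[1,0,0,-0.012,0],[1,0,0,0,0]])

```text
t: 11.95
tool_pos: [0.6521, 0.1139, 0.0678]
tool_rot: [-2.206, -2.199, 0.044]
contact_force: [-0.4, -0.2, 0.5]
opening: 0.0855
```

```bash
python3 -c "
from h import *
st()"
```

```text
t 11.95 pos [0.6521 0.1139 0.0678] zaxis [-0.0386 -0.0011 -0.9993] yaw 89.79 F [-0.4 -0.2  0.5] open 0.0855
```

>>> step_arm(moves=[[1,0.004,0.0015,-0.008,0],[1,0.004,0.001,-0.008,0],[1,0,0,0,0]])

```text
t: 12.32
tool_pos: [0.6625, 0.1166, 0.0542]
tool_rot: [-2.209, -2.201, 0.038]
contact_force: [-0.4, 1.0, 1.1]
opening: 0.0853
```

```bash
python3 -c "
from h import *
st()"
```

```text
t 12.32 pos [0.6625 0.1166 0.0542] zaxis [-3.340e-02 -8.000e-04 -9.994e-01] yaw 89.79 F [-0.4  1.   1.1] open 0.0853
```

>>> step_arm(moves=[[0,-0.001,0,0,0.2],[0,0,0,0,0],[0,0,0,0,0],[0,0,0,0,0],[0,0,0,0,0],[0,0,0,0,0]], newtons=60)

```text
t: 13.08
tool_pos: [0.6622, 0.1167, 0.0554]
tool_rot: [-2.206, -2.206, 0.035]
contact_force: [0.4, -0.0, -0.6]
opening: 0.0348
```

```bash
python3 -c "
from h import *
st();snap('wrist','w6.png')"
```

```text
t 13.07 pos [0.6622 0.1167 0.0554] zaxis [-3.130e-02 -8.000e-04 -9.995e-01] yaw 90.01 F [ 0.4 -0.  -0.6] open 0.0348
```

View pics/w6.png

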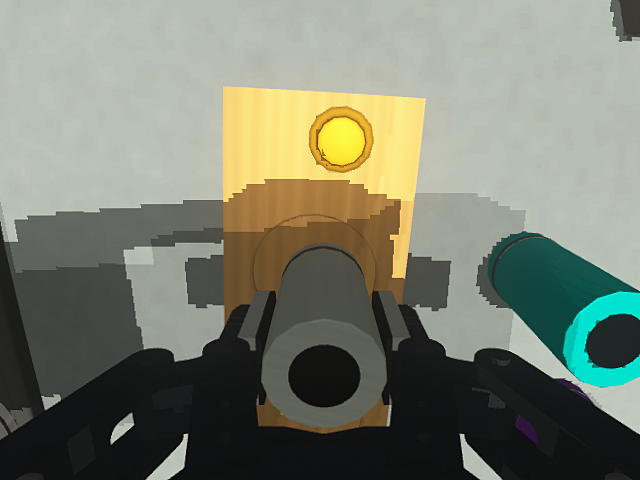

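>>> step_arm(moves=[[0,0,0,0.015,0],[0,0,0,0.025,0],[0,0,0,0.03,0],[0,0,0,0.03,0],[0,-0.01,-0.013,0,0],[0,-0.026,-0.032,0,0],[0,-0.03,-0.037,0,0],[0,-0.03,-0.037,0,0],[0,-0.03,-0.037,0,0],[0,-0.03,-0.037,0,0],[0,-0.022,-0.026,0,0],[0,-0.01,-0.012,0,0],[0,0,0,0,0]], newtons=80)

```text
t: 14.75
tool_pos: [0.4506, -0.1223, 0.141]
tool_rot: [-2.192, -2.189, 0.066]
contact_force: [0.8, -1.2, -4.3]
opening: 0.0345
```

```bash
python3 -c "
from h import *
st();snap('wrist','w7.png')"
```

```text
t 14.75 pos [ 0.4506 -0.1223  0.141 ] zaxis [-6.090e-02  7.000e-04 -9.981e-01] yaw 89.92 F [ 0.8 -1.2 -4.3] open 0.0345
```

View pics/w7.png

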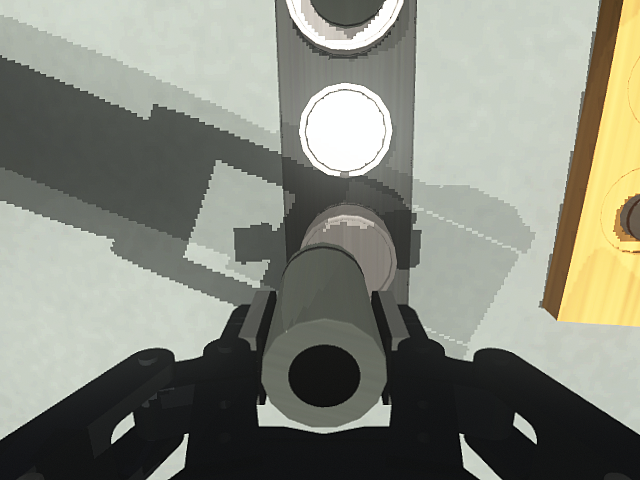

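>>> step_arm(moves=[[0,0.002,-0.002,-0.004,0],[0,0.002,-0.002,-0.004,0],[0,0.002,-0.002,-0.004,0],[0,0.002,-0.002,-0.004,0],[0,0.001,-0.001,-0.004,0],[0,0,0,-0.004,0],[0,0,0,-0.004,0]])

```text
t: 15.68
tool_pos: [0.4625, -0.1295, 0.1108]
tool_rot: [-2.186, -2.194, 0.065]
contact_force: [-0.7, 0.0, -3.6]
opening: 0.0345
```

```bash
python3 -c "
from h import *
st();snap('wrist','w8.png')"
```

```text
t 15.68 pos [ 0.4625 -0.1295  0.1108] zaxis [-0.0607  0.0015 -0.9982] yaw 90.21 F [-0.7  0.  -3.6] open 0.0345
```

View pics/w8.png

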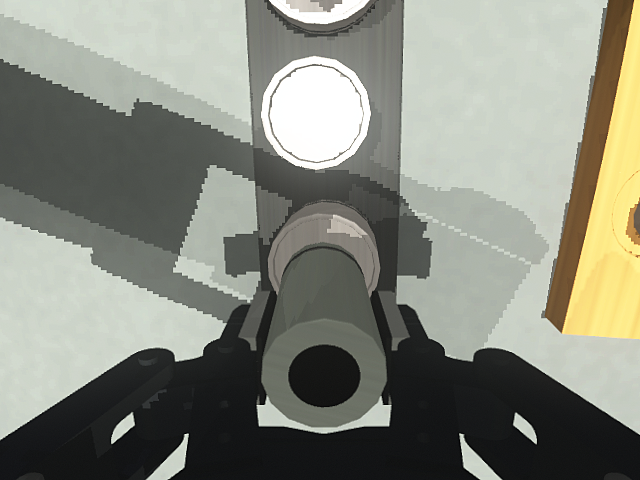

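```bash
python3 -c "
from h import *
o=st(); d=wcam(ctrl.get_image('wrist'),o)
for n,u,z in (('rest a',(315.5,113),.0817),('cl',(269,262),.0517),('cr',(380,262),.0517),('ctop',(325,214),.0517),('plug bottom l',(284,262),.076),('plugbottom far',(320,244),.076)): print(n,atz(d,np.array(u),z).round(4))"
```

```text
t 15.72 pos [ 0.4621 -0.1293  0.1102] zaxis [-0.0617  0.0019 -0.9981] yaw 90.21 F [-1.1  0.5 -6.3] open 0.0344
rest a [ 0.4568 -0.058   0.0817]
cl [ 0.4306 -0.1304  0.0517]
cr [ 0.4868 -0.129   0.0517]
ctop [ 0.4591 -0.1049  0.0517]
plug bottom l [ 0.4422 -0.122   0.076 ]
plugbottom far [ 0.4583 -0.1132  0.076 ]
```

>>> step_arm(moves=[[0,-0.001,-0.001,-0.006,0],[0,-0.001,-0.001,-0.006,0],[0,0,0,-0.005,0],[0,0,0,-0.003,0],[0,0,0,0,0]])

```text
t: 16.4
tool_pos: [0.4598, -0.1314, 0.089]
tool_rot: [-2.185, -2.193, 0.065]
contact_force: [0.7, -0.1, -4.2]
opening: 0.0343
```

```bash
python3 -c "
from h import *
st()"
```

```text
t 16.4 pos [ 0.4598 -0.1314  0.089 ] zaxis [-0.0617  0.0019 -0.9981] yaw 90.2 F [ 0.7 -0.1 -4.2] open 0.0343
```

>>> step_arm(moves=[[0,0,0,-0.002,0],[0,0,0,-0.002,0],[0,0,0,-0.001,0],[0,0,0,0,0]])

```text
t: 16.9
tool_pos: [0.4601, -0.1316, 0.0842]
tool_rot: [-2.186, -2.194, 0.065]
contact_force: [-0.2, -0.1, -3.7]
opening: 0.0348
```

>>> step_arm(moves=[[0,0,0,-0.0015,0],[0,0,0,-0.0015,0],[0,0,0,-0.001,0]])

```text
t: 17.27
tool_pos: [0.4605, -0.1318, 0.0828]
tool_rot: [-2.185, -2.193, 0.066]
contact_force: [-4.8, 2.2, 2.9]
opening: 0.0344
```

>>> step_arm(moves=[[0,0,0,-0.001,0],[0.5,0,0,0,0],[0.65,0,0,0,0],[0.8,0,0,0,0],[0.9,0,0,0,0],[1,0,0,0,0],[1,0,0,0.02,0],[1,0,0,0.03,0],[1,0,0,0.03,0],[1,0,0,0.03,0],[1,0,0,0.015,0],[1,0,0,0.005,0],[1,0,0,0,0]])

```text
t: 18.9
tool_pos: [0.4606, -0.1319, 0.2149]
tool_rot: [-2.186, -2.194, 0.065]
contact_force: [0.3, 0.3, -0.3]
opening: 0.0852
```

```bash
python3 -c "
from h import *
o=st(); d=snap('side','s9.png'); cv2.imwrite('pics/s9c.png',cv2.resize(d['color'][190:390,150:350,::-1],None,fx=3,fy=3)); st();snap('wrist','w9.png')"
```

```text
t 18.9 pos [ 0.4606 -0.1319  0.2149] zaxis [-0.0608  0.0011 -0.9981] yaw 90.21 F [ 0.3  0.3 -0.3] open 0.0852
t 18.95 pos [ 0.4604 -0.1318  0.2144] zaxis [-0.0616  0.0014 -0.9981] yaw 90.22 F [-0.2 -0.2 -1. ] open 0.0855
```

View pics/s9c.png

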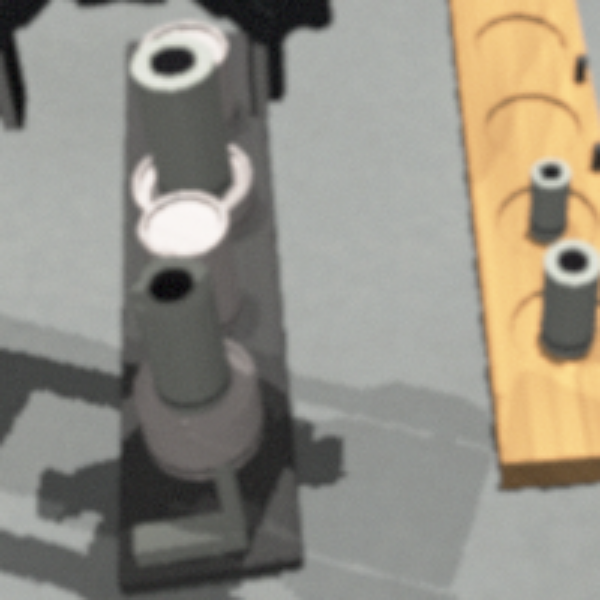

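View pics/w9.png

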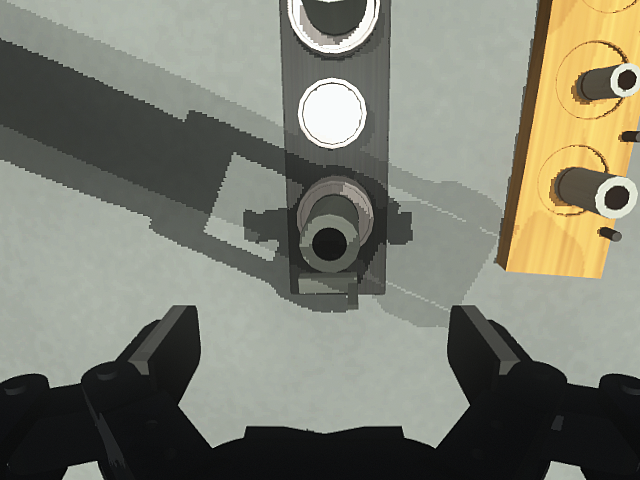

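>>> step_arm(moves=[[1,0.005,0,0,0],[1,0.01,0.001,0,0],[1,0.015,0.002,0,0],[1,0.02,0.003,0,0],[1,0.02,0.003,0,0],[1,0.02,0.003,0,0],[1,0.02,0.003,0,0],[1,0.02,0.003,0,0],[1,0.015,0.002,0,0],[1,0.01,0.001,0,0],[1,0.005,0,0,0],[1,0,0,0,0]])

```text
t: 20.5
tool_pos: [0.6323, -0.1073, 0.2078]
tool_rot: [-2.178, -2.191, 0.069]
contact_force: [0.2, -0.2, 0.5]
opening: 0.0853
```

```bash
python3 -c "
from h import *
st();snap('wrist','w10.png')"
```

```text
t 20.5 pos [ 0.6323 -0.1073  0.2078] zaxis [-0.0677  0.0045 -0.9977] yaw 90.32 F [ 0.2 -0.2  0.5] open 0.0853
```

View pics/w10.png

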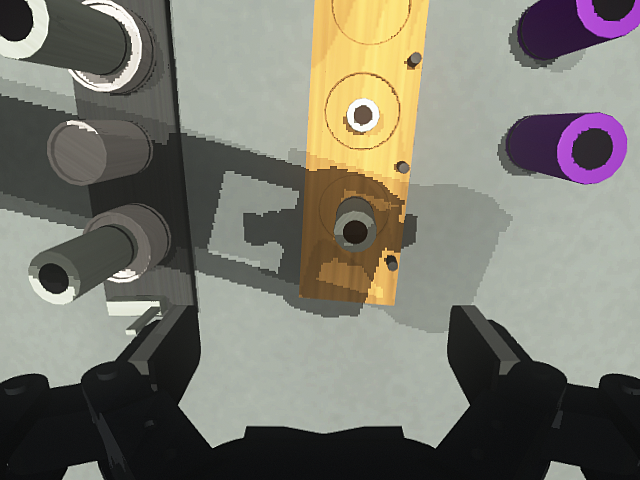

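```bash
python3 -c "
from h import *
o=st(); d=wcam(ctrl.get_image('wrist'),o)
for n,u,z in (('b',(354.5,231),.0807),('a',(362,115),.0657),('plug c',(54,278),.1227)): print(n,atz(d,np.array(u),z).round(4))"
```

```text
t 20.55 pos [ 0.6321 -0.1073  0.2078] zaxis [-0.0677  0.0045 -0.9977] yaw 90.32 F [-0.3  0.4 -0.4] open 0.0854
b [ 0.6439 -0.1084  0.0807]
a [ 0.647  -0.0341  0.0657]
plug c [ 0.4582 -0.1322  0.1227]
```

>>> step_arm(moves=[[1,0,0,-0.045,0],[1,0,0,-0.045,0],[1,0,0,0,0],[1,0,0,0,0]])

```text
t: 21.1
tool_pos: [0.6324, -0.1083, 0.1205]
tool_rot: [-2.184, -2.194, 0.064]
contact_force: [0.5, -0.7, 1.4]
opening: 0.0852
```

```bash
python3 -c "
from h import *
o=st()"
```

```text
t 21.1 pos [ 0.6324 -0.1083  0.1205] zaxis [-0.0616  0.0026 -0.9981] yaw 90.25 F [ 0.5 -0.7  1.4] open 0.0852
```

>>> step_arm(moves=[[1,0.003,0,-0.015,0],[1,0.004,0,-0.02,0],[1,0.003,0,-0.02,0],[1,0,0,-0.012,0],[1,0,0,-0.006,0],[1,0,0,0,0]])

```text
t: 21.85
tool_pos: [0.6447, -0.1087, 0.0459]
tool_rot: [-2.187, -2.197, 0.061]
contact_force: [-0.3, -1.0, 0.2]
opening: 0.0857
```

```bash
python3 -c "
from h import *
o=st()"
```

```text
t 21.85 pos [ 0.6447 -0.1087  0.0459] zaxis [-0.0569  0.0012 -0.9984] yaw 90.25 F [-0.3 -1.   0.2] open 0.0857
```

>>> step_arm(moves=[[0.45,0,0,-0.001,0],[0.4,0,0,0,0],[0,0,0,0,0],[0,0,0,0,0],[0,0,0,0,0],[0,0,0,0,0]], newtons=50)

```text
t: 22.6
tool_pos: [0.6458, -0.1091, 0.0468]
tool_rot: [-2.189, -2.199, 0.059]
contact_force: [0.8, -0.6, -0.3]
opening: 0.0279
```

```bash
python3 -c "
from h import *
o=st(); snap('wrist','w11.png')"
```

```text
t 22.6 pos [ 0.6458 -0.1091  0.0468] zaxis [-5.380e-02  4.000e-04 -9.986e-01] yaw 90.25 F [ 0.8 -0.6 -0.3] open 0.0279
```

View pics/w11.png

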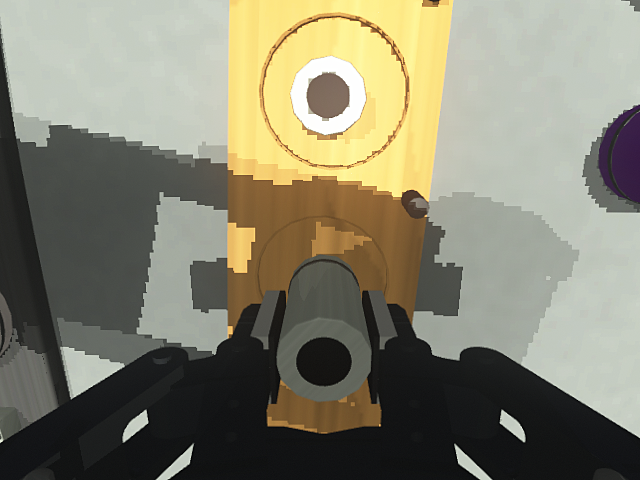

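>>> step_arm(moves=[[0,0,0,0.01,0],[0,0,0,0.02,0],[0,0,0,0.03,0],[0,0,0,0.03,0],[0,0,0,0.025,0],[0,0,0,0.015,0],[0,0,0,0.005,0],[0,0,0,0,0]], newtons=60)

```text
t: 23.65
tool_pos: [0.6446, -0.1086, 0.1912]
tool_rot: [-2.19, -2.2, 0.058]
contact_force: [-0.5, 0.7, -2.6]
opening: 0.0278
```

>>> step_arm(moves=[[0,-0.004,0.004,0,0],[0,-0.01,0.01,0,0],[0,-0.017,0.018,0,0],[0,-0.02,0.021,0,0],[0,-0.02,0.021,0,0],[0,-0.02,0.021,0,0],[0,-0.02,0.021,0,0],[0,-0.02,0.021,0,0],[0,-0.02,0.021,0,0],[0,-0.017,0.018,0,0],[0,-0.01,0.01,0,0],[0,-0.004,0.004,0,0],[0,0,0,0,0]])

```text
t: 25.28
tool_pos: [0.4438, 0.0926, 0.1787]
tool_rot: [-2.174, -2.19, 0.074]
contact_force: [-0.3, 0.0, -1.3]
opening: 0.0278
```

```bash
python3 -c "
from h import *
o=st(); snap('wrist','w12.png')"
```

```text
t 25.27 pos [0.4438 0.0926 0.1787] zaxis [-0.0725  0.0044 -0.9974] yaw 90.41 F [-0.3  0.  -1.3] open 0.0278
```

View pics/w12.png

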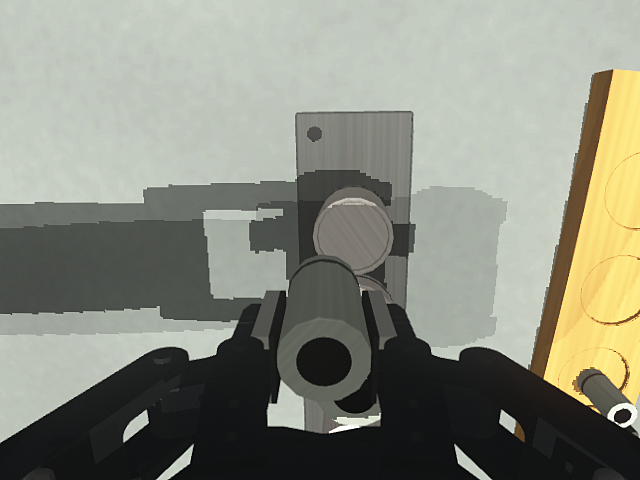

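```bash
python3 -c "
from h import *
o=st(); d=wcam(ctrl.get_image('wrist'),o)
for n,u,z in (('rest b',(353.5,235),.0667),('plug bottom far',(320,256),o['tool_pos'][2]-.0265)): print(n,atz(d,np.array(u),z).round(4))"
```

```text
t 25.32 pos [0.444  0.0924 0.1788] zaxis [-0.0724  0.0045 -0.9974] yaw 90.39 F [ 0.3  0.6 -2. ] open 0.0277
rest b [0.4546 0.0926 0.0667]
plug bottom far [0.4405 0.1054 0.1523]
```

>>> step_arm(moves=[[0,0.003,0.001,-0.008,0],[0,0.004,0,-0.015,0],[0,0.004,0,-0.018,0],[0,0.001,0,-0.018,0],[0,0,0,-0.012,0],[0,0,0,-0.006,0],[0,0,0,0,0]])

```text
t: 26.25
tool_pos: [0.4574, 0.0916, 0.0948]
tool_rot: [-2.177, -2.184, 0.078]
contact_force: [0.0, -0.0, -2.6]
opening: 0.0278
```

```bash
python3 -c "
from h import *
o=st(); snap('wrist','w13.png')"
```

```text
t 26.25 pos [0.4574 0.0916 0.0948] zaxis [-0.0757  0.0042 -0.9971] yaw 90.19 F [ 0.  -0.  -2.6] open 0.0278
```

View pics/w13.png

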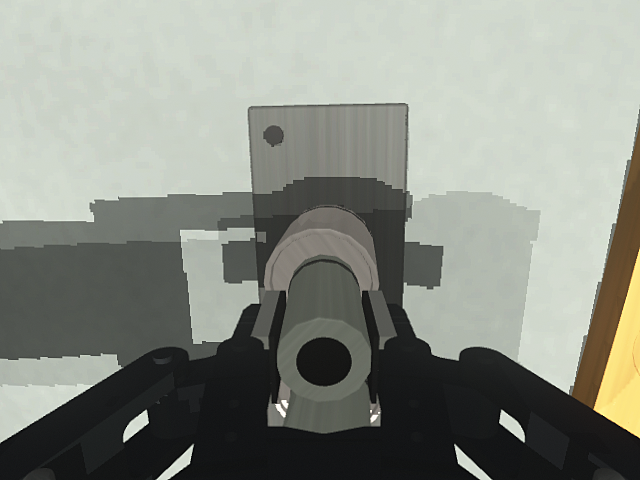

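>>> step_arm(moves=[[0,-0.0005,0,-0.002,0],[0,-0.0005,0,-0.002,0],[0,0,0,-0.001,0],[0,0,0,0,0]])

```text
t: 26.8
tool_pos: [0.458, 0.0918, 0.0919]
tool_rot: [-2.179, -2.187, 0.073]
contact_force: [-0.2, -0.4, -2.2]
opening: 0.0276
```

>>> step_arm(moves=[[0,-0.0005,0,-0.0015,0],[0,-0.0005,0,-0.0015,0],[0,0,0,0,0]])

```text
t: 27.18
tool_pos: [0.4572, 0.0918, 0.0891]
tool_rot: [-2.179, -2.188, 0.072]
contact_force: [-0.7, 0.3, -2.7]
opening: 0.0273
```

>>> step_arm(moves=[[0,0,0,-0.0015,0],[0,0,0,-0.0015,0]])

```text
t: 27.42
tool_pos: [0.4574, 0.0918, 0.0889]
tool_rot: [-2.178, -2.187, 0.074]
contact_force: [-5.1, 0.3, 8.8]
opening: 0.0277
```

Contact at the predicted height. Release and rise.

>>> step_arm(moves=[[0.4,0,0,0,0],[0.55,0,0,0,0],[0.7,0,0,0,0],[0.85,0,0,0,0],[1,0,0,0,0],[1,0,0,0.015,0],[1,0,0,0.025,0],[1,0,0,0.03,0],[1,0,0,0.025,0],[1,0,0,0.015,0],[1,0,0,0.005,0],[1,0,0,0,0]])

```text
t: 28.92
tool_pos: [0.4581, 0.0919, 0.2121]
tool_rot: [-2.181, -2.189, 0.069]
contact_force: [0.4, 0.6, -0.7]
opening: 0.0852
```

```bash
python3 -c "
from h import *
o=st(); d=snap('side','s14.png'); cv2.imwrite('pics/s14c.png',cv2.resize(d['color'][160:360,150:350,::-1],None,fx=3,fy=3)); o=st(); snap('wrist','w14.png')"
```

```text
t 28.93 pos [0.4581 0.0919 0.2121] zaxis [-0.0672  0.0044 -0.9977] yaw 90.21 F [ 0.4  0.6 -0.7] open 0.0852
t 28.98 pos [0.4579 0.0919 0.2117] zaxis [-0.068   0.0043 -0.9977] yaw 90.21 F [-0.2  0.3 -0. ] open 0.0853
```

View pics/s14c.png

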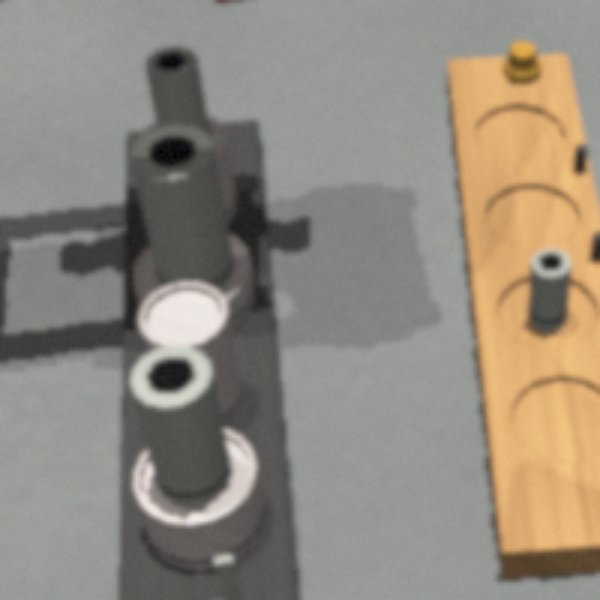

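View pics/w14.png

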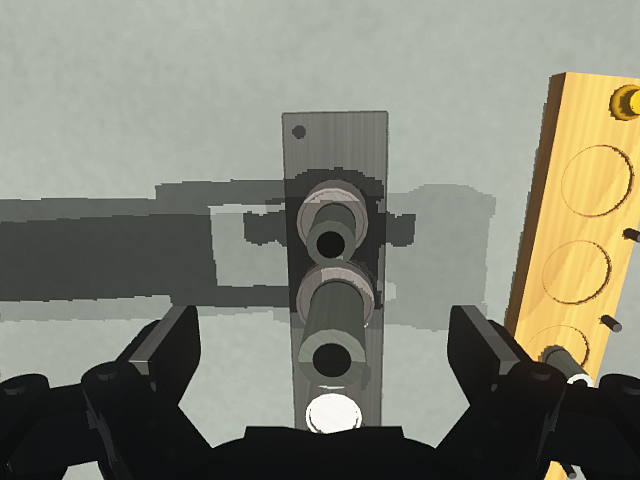

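>>> step_arm(moves=[[1,0.004,-0.003,0,0],[1,0.01,-0.006,0,0],[1,0.017,-0.011,0,0],[1,0.021,-0.014,0,0],[1,0.021,-0.014,0,0],[1,0.021,-0.014,0,0],[1,0.021,-0.014,0,0],[1,0.021,-0.014,0,0],[1,0.021,-0.014,0,0],[1,0.017,-0.01,0,0],[1,0.01,-0.006,0,0],[1,0.004,-0.002,0,0],[1,0,0,0,0]])

```text
t: 30.65
tool_pos: [0.6539, -0.0398, 0.2011]
tool_rot: [-2.176, -2.179, 0.083]
contact_force: [0.9, -0.5, -0.1]
opening: 0.0854
```

```bash
python3 -c "
from h import *
o=st(); snap('wrist','w15.png')"
```

```text
t 30.65 pos [ 0.6539 -0.0398  0.2011] zaxis [-0.0815  0.0049 -0.9967] yaw 90.06 F [ 0.9 -0.5 -0.1] open 0.0854
```

View pics/w15.png

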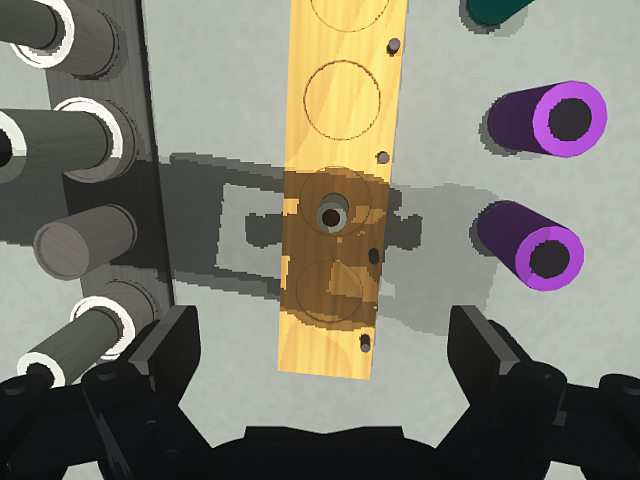

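>>> step_arm(moves=[[1,-0.004,0.003,-0.02,0],[1,-0.004,0.003,-0.03,0],[1,-0.001,0.001,-0.035,0],[1,0,0,-0.03,0],[1,0,0,-0.02,0],[1,0,0,-0.01,0],[1,0,0,0,0]])

```text
t: 31.58
tool_pos: [0.6389, -0.0288, 0.0472]
tool_rot: [-2.17, -2.18, 0.086]
contact_force: [0.1, 0.4, 0.3]
opening: 0.0851
```

```bash
python3 -c "
from h import *
o=st(); d=wcam(snap('wrist','w16.png'),o)"
```

```text
t 31.57 pos [ 0.6389 -0.0288  0.0472] zaxis [-0.0848  0.0057 -0.9964] yaw 90.24 F [0.1 0.4 0.3] open 0.0851
```

View pics/w16.png

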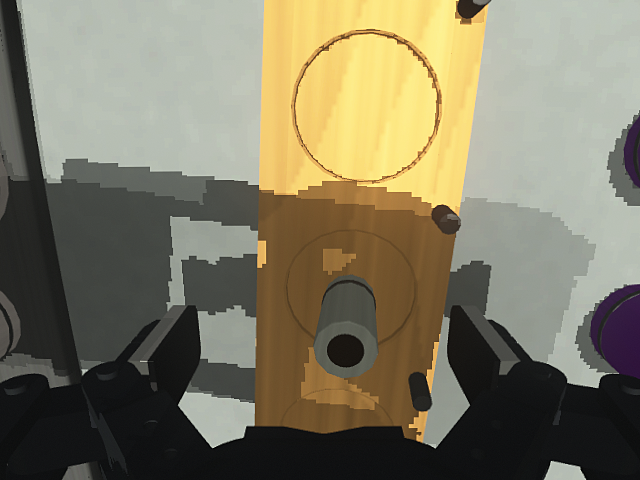

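>>> step_arm(moves=[[1,0.003,-0.002,-0.005,0],[1,0.003,-0.002,-0.005,0],[1,0.001,-0.001,-0.002,0],[1,0,0,0,0]])

```text
t: 32.12
tool_pos: [0.6496, -0.0349, 0.0388]
tool_rot: [-2.175, -2.184, 0.079]
contact_force: [0.2, -0.0, 0.5]
opening: 0.0855
```

```bash
python3 -c "
from h import *
o=st(); d=wcam(snap('wrist','w17.png'),o)"
```

```text
t 32.12 pos [ 0.6496 -0.0349  0.0388] zaxis [-0.0774  0.0045 -0.997 ] yaw 90.23 F [ 0.2 -0.   0.5] open 0.0855
```

View pics/w17.png

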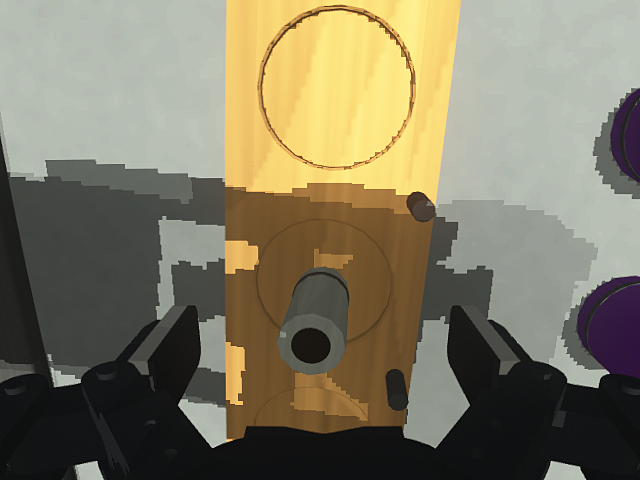

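>>> step_arm(moves=[[1,-0.003,0.001,-0.003,0],[1,-0.001,0,-0.002,0],[1,0,0,0,0]])

```text
t: 32.55
tool_pos: [0.6452, -0.0337, 0.0337]
tool_rot: [-2.175, -2.184, 0.079]
contact_force: [0.1, -0.4, 0.5]
opening: 0.0855
```

>>> step_arm(moves=[[0.4,0,0,0.001,0],[0.35,0,0,0,0],[0.3,0,0,0,0],[0,0,0,0,0],[0,0,0,0,0],[0,0,0,0,0],[0,0,0,0,0]], newtons=40)

```text
t: 33.42
tool_pos: [0.6455, -0.0337, 0.035]
tool_rot: [-2.175, -2.185, 0.079]
contact_force: [-0.7, -0.1, 0.6]
opening: 0.0209
```

```bash
python3 -c "
from h import *
o=st(); d=wcam(snap('wrist','w18.png'),o)"
```

```text
t 33.42 pos [ 0.6455 -0.0337  0.035 ] zaxis [-0.0765  0.0044 -0.9971] yaw 90.24 F [-0.7 -0.1  0.6] open 0.0209
```

View pics/w18.png

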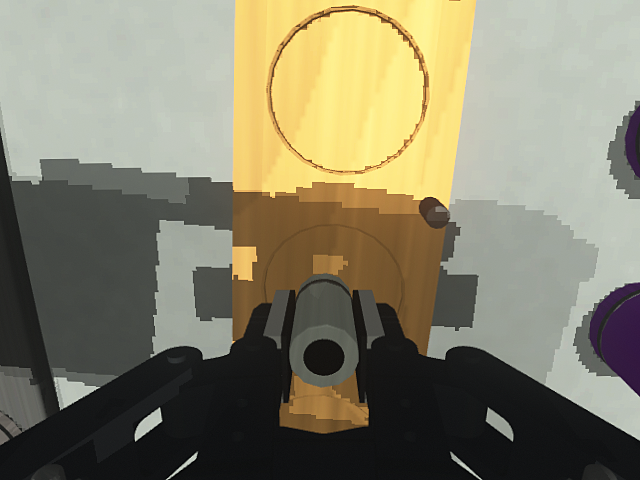

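>>> step_arm(moves=[[0,0,0,0.01,0],[0,0,0,0.02,0],[0,0,0,0.03,0],[0,0,0,0.03,0],[0,0,0,0.025,0],[0,0,0,0.015,0],[0,0,0,0.007,0],[0,0,0,0,0]], newtons=50)

```text
t: 34.48
tool_pos: [0.6452, -0.0336, 0.1832]
tool_rot: [-2.178, -2.187, 0.075]
contact_force: [0.9, 0.7, -1.0]
opening: 0.0206
```

>>> step_arm(moves=[[0,-0.004,0,0,0],[0,-0.01,-0.001,0,0],[0,-0.017,-0.002,0,0],[0,-0.02,-0.003,0,0],[0,-0.02,-0.003,0,0],[0,-0.02,-0.003,0,0],[0,-0.02,-0.003,0,0],[0,-0.02,-0.003,0,0],[0,-0.017,-0.002,0,0],[0,-0.01,-0.001,0,0],[0,-0.004,0,0,0],[0,0,0,0,0]])

```text
t: 35.98
tool_pos: [0.4673, -0.054, 0.1714]
tool_rot: [-2.166, -2.175, 0.092]
contact_force: [-0.4, -0.3, -0.8]
opening: 0.0205
```

```bash
python3 -c "
from h import *
o=st(); snap('wrist','w19.png')"
```

```text
t 35.98 pos [ 0.4673 -0.054   0.1714] zaxis [-0.0923  0.0074 -0.9957] yaw 90.21 F [-0.4 -0.3 -0.8] open 0.0205
```

View pics/w19.png

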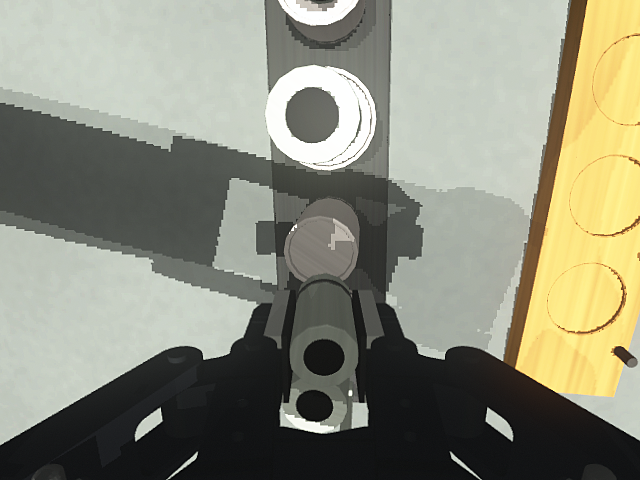

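```bash
python3 -c "
from h import *
o=st(); d=wcam(ctrl.get_image('wrist'),o)
for n,u,z in (('rest a',(321,249.5),.0817),('plug bottom far',(323,275),o['tool_pos'][2]-.0143),('plug d',(312,115),.1227)): print(n,atz(d,np.array(u),z).round(4))"
```

```text
t 36.02 pos [ 0.4675 -0.054   0.1714] zaxis [-0.0923  0.0074 -0.9957] yaw 90.22 F [-0.3  0.2 -0.9] open 0.0205
rest a [ 0.4577 -0.0569  0.0817]
plug bottom far [ 0.4659 -0.045   0.1571]
plug d [0.4575 0.0172 0.1227]
```

>>> step_arm(moves=[[0,-0.003,-0.001,-0.008,0],[0,-0.003,-0.001,-0.014,0],[0,-0.002,0,-0.016,0],[0,0,0,-0.014,0],[0,0,0,-0.008,0],[0,0,0,-0.004,0],[0,0,0,0,0]])

```text
t: 36.95
tool_pos: [0.4586, -0.0558, 0.1014]
tool_rot: [-2.164, -2.174, 0.094]
contact_force: [-0.4, -0.4, -0.7]
opening: 0.0206
```

```bash
python3 -c "
from h import *
o=st(); snap('wrist','w20.png')"
```

```text
t 36.95 pos [ 0.4586 -0.0558  0.1014] zaxis [-0.0951  0.0082 -0.9954] yaw 90.24 F [-0.4 -0.4 -0.7] open 0.0206
```

View pics/w20.png

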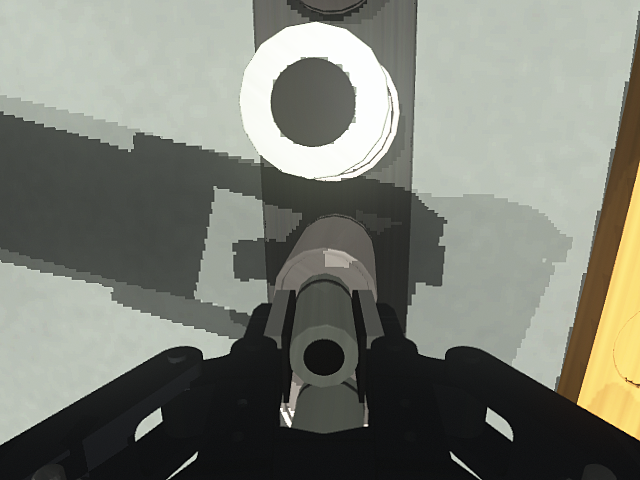

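>>> step_arm(moves=[[0,0,-0.0005,-0.003,0],[0,0,-0.0005,-0.002,0],[0,0,0,-0.002,0],[0,0,0,-0.001,0],[0,0,0,0,0]])

```text
t: 37.62
tool_pos: [0.4599, -0.0572, 0.0947]
tool_rot: [-2.166, -2.176, 0.092]
contact_force: [-0.0, 0.3, -0.3]
opening: 0.0209
```

>>> step_arm(moves=[[0,-0.001,0,-0.0015,0],[0,-0.001,0,-0.001,0],[0,0,0,-0.0005,0]])

```text
t: 38.0
tool_pos: [0.458, -0.0573, 0.092]
tool_rot: [-2.166, -2.176, 0.091]
contact_force: [-1.3, 0.4, 3.1]
opening: 0.0204
```

>>> step_arm(moves=[[0,0,0,-0.0015,0],[0,0,0,-0.001,0]])

```text
t: 38.25
tool_pos: [0.4581, -0.0573, 0.092]
tool_rot: [-2.165, -2.175, 0.093]
contact_force: [-3.1, 0.6, 4.9]
opening: 0.0206
```

>>> step_arm(moves=[[0.3,0,0,0,0],[0.4,0,0,0,0],[0.55,0,0,0,0],[0.7,0,0,0,0],[0.85,0,0,0,0],[1,0,0,0,0],[1,0,0,0.012,0],[1,0,0,0.025,0],[1,0,0,0.03,0],[1,0,0,0.03,0],[1,0,0,0.02,0],[1,0,0,0.01,0],[1,0,0,0,0]])

```text
t: 39.88
tool_pos: [0.4582, -0.0573, 0.2271]
tool_rot: [-2.168, -2.178, 0.09]
contact_force: [-0.7, 0.1, -0.2]
opening: 0.0851
```

>>> step_arm(moves=[[1,-0.01,-0.01,0.02,0],[1,-0.01,-0.03,0.02,0],[1,0,-0.04,0.01,0],[1,0,-0.04,0,0],[1,0,-0.04,0,0],[1,0,-0.04,0,0],[1,0,-0.03,0,0],[1,0,-0.015,0,0],[1,0,0,0,0]])

```text
t: 41.0
tool_pos: [0.4331, -0.3069, 0.2679]
tool_rot: [-2.153, -2.169, 0.094]
contact_force: [-0.1, -0.3, -0.1]
opening: 0.0854
```

```bash
python3 -c "
from h import *
o=st(); d=snap('side','s21.png'); cv2.imwrite('pics/s21c.png',cv2.resize(d['color'][160:390,160:400,::-1],None,fx=2.5,fy=2.5,interpolation=2)); d=snap('top','t21.png');cv2.imwrite('pics/t21c.png',cv2.resize(d['color'][170:385,195:495,::-1],None,fx=2.6,fy=2.6,interpolation=2))"
```

```text
t 41.0 pos [ 0.4331 -0.3069  0.2679] zaxis [-0.1025  0.0157 -0.9946] yaw 90.38 F [-0.1 -0.3 -0.1] open 0.0854
```

View pics/s21c.png

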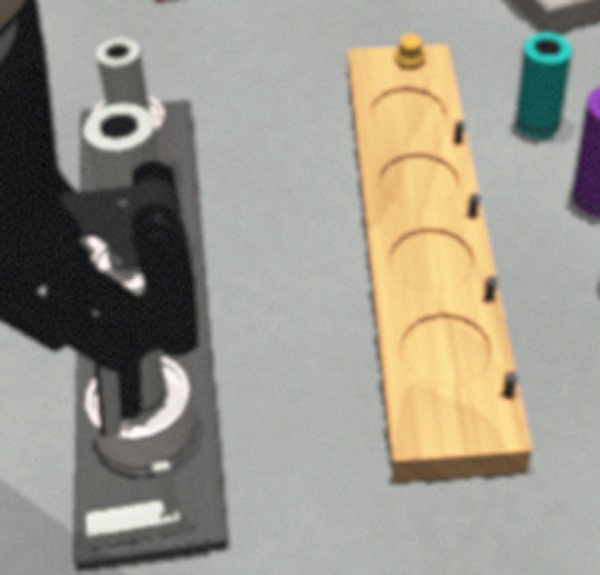

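View pics/t21c.png

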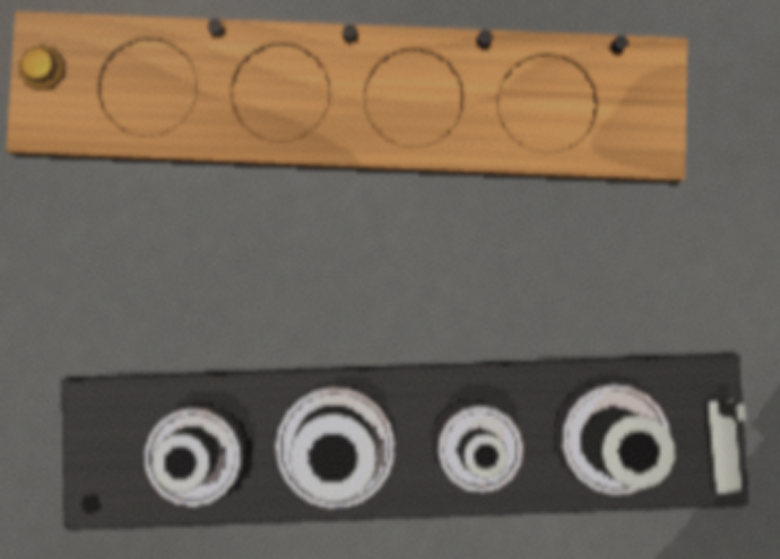

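>>> step_arm(moves=[[1,0,-0.03,0,0],[1,0,-0.05,0,0],[1,0,-0.05,0,0],[1,0,-0.05,0,0],[1,0,-0.03,0,0],[1,0,-0.015,0,0],[1,0,0,0,0]])

```text
t: 41.98
tool_pos: [0.4373, -0.5283, 0.2695]
tool_rot: [-2.139, -2.186, 0.089]
contact_force: [0.0, 0.8, 0.8]
opening: 0.0851
```

```bash
python3 -c "
from h import *
o=st(); d=snap('side','s22.png'); cv2.imwrite('pics/s22c.png',cv2.resize(d['color'][160:390,160:400,::-1],None,fx=2.5,fy=2.5,interpolation=2)); d=ctrl.get_image('top')
f=lambda p:(np.array(p)+.5)/2.6-.5+np.array((195,170))
P=dict(b=(180,462),d=(334,458),a=(486,456),c=(638,452));Q=dict(b=(193,457),d=(335,447),a=(480,449),c=(616,439));H=dict(a=69,b=54,c=39,d=24)
for k in P:
    a=atz(d,f(P[k]),.1227);b=atz(d,f(Q[k]),.0127+H[k]/1e3);print(k,a.round(4),b.round(4),((a-b)[:2]*1e3).round(1))
"
```

```text
t 41.98 pos [ 0.4373 -0.5283  0.2695] zaxis [-0.0994  0.0157 -0.9949] yaw 91.2 F [0.  0.8 0.8] open 0.0851
b [0.4559 0.0918 0.1227] [0.4537 0.0906 0.0667] [2.3 1.3]
d [0.4568 0.0164 0.1227] [0.4555 0.0162 0.0367] [1.3 0.1]
a [ 0.4567 -0.0579  0.1227] [ 0.4568 -0.0585  0.0817] [-0.2  0.6]
c [ 0.4575 -0.1321  0.1227] [ 0.4586 -0.1333  0.0517] [-1.1  1.3]
```

View pics/s22c.png

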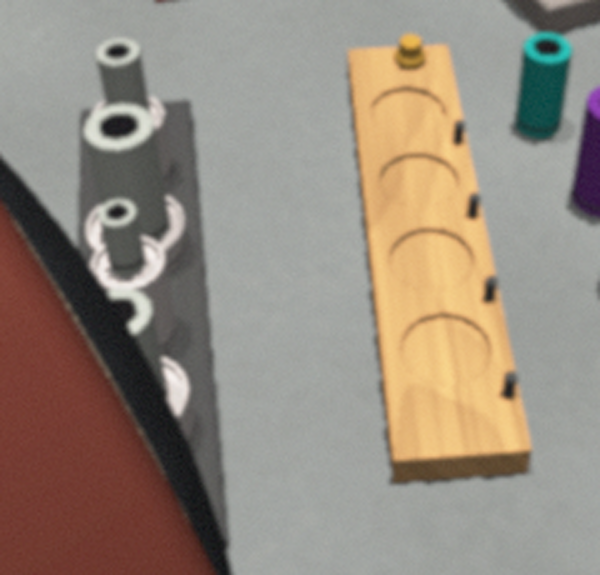

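```bash
python3 -c "
from h import *
st(); print(ctrl.finish_job())"
```

```text
t 42.08 pos [ 0.4375 -0.5275  0.2698] zaxis [-0.0992  0.0155 -0.9949] yaw 91.25 F [ 0.7  0.2 -0.5] open 0.0856
the job is handed in; nothing more can be done
None
```

I moved all four plugs onto their matching rests, in the order d, c, b, a. Each was lowered until contact force showed, then released. The job was handed in at 42 s of the 106 s allowed, with the arm clear of everything.

- **Placement:** The last top-camera check put each plug axis within about 3 mm of its rest's axis (limit 11 mm).
- **Heights:** Touchdown came within 1 mm of the predicted height for every plug, which fits each one seating on its recess floor.
- **Upright:** The plugs looked upright in the pictures. In the last side view the arm hid the front plug (c), so its state there rests on the top view and on the side view right after I released it.
- **Bystanders:** The cap and the square were where they started, judged by eye in the top picture. I did not touch the purple and turquoise look-alikes.
- **Tool tilt:** The tool leaned slowly as the moves went on, to about 0.1 rad by the end. It did not stop any grasp, and no lean showed in the released plugs.

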